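Set up the module test station

TASK

Before anything else, turn the station's selector to off, so that its white mark points at the red tab. With it left there, seat the green adapter fully home on the two alignment pegs of its nest and put all the blue modules on the roller lane, lengthwise, so that they roll down and queue up against the orange stop. Only when all of that is in place, turn the selector so that its white mark points at the green tab, and leave the multimeter, reel and screwdriver alone.

Things in the scene. Friction and masses are not known exactly. Their poses are not given: they have to be found in the camera images.
- dial (a joint): rotary selector on the near part of the console's top, rad: 0 when its white mark points along the console's +x (away from the robot), growing anticlockwise seen from above, hard stops at -2.6 and +2.6; light friction (0.05 N m) holds it wherever it is left; no clicks, no spring
- dial_grip (a point): point on the selector's upright axis at the height to grip it. Grip: a black upright bar 60 mm long, 16 mm thick, top 15 mm above this point, foot 24 mm below, where it stands on a flat black disc 84 mm across. x axis: along the bar towards its marked end; z up
- dial_mark (a point): outer end of the selector's white mark, on the rim of its disc, 42 mm from the axis at the bar's +x end (the white line runs on the bar's top, end face and disc at that end only)
- tab_red_tip (a point): inner tip of the fixed red tab (off position) beside the selector's disc, 42 mm from the selector's axis; the tab is about 22 mm long, 13 mm wide, 9 mm high and reaches outward from here
- tab_green_tip (a point): inner tip of the fixed green tab (test position), same form and distance from the axis as the red one
- console: test station, fixed: light grey box 270 (x) x 150 (y) x 55 mm, origin at the centre of its underside, on the table; carries the selector (axis at x = -65 mm) and the nest (x = +75 mm)
- nest_center (a point): centre of the adapter's nest, a dark rectangle on the console's flat top: point on that surface, 55 mm above the table, axes as the console's. Two fixed steel alignment pegs with tapered tips stand 14 mm high: one 12 mm thick 24 mm along +x, one 8 mm thick 24 mm along -x
- adapter_center (a point): centre of the adapter, loose, 120 g: green block 72 (x) x 50 (y) x 20 mm with a black grip fin 22 (x) x 14 (y) x 40 mm upright on its middle, 60 mm high in all; this point is 30 mm above its underside. Through holes: 14 mm wide 24 mm along +x (end with a yellow stripe), 10 mm wide 24 mm along -x. It fits the pegs one way round only; seated, its underside lies flat on the console
- lane_bed: gravity roller lane, fixed: origin at the middle of the stop's inner face, on the plane of the roller tops, 48 mm above the table; x up the slope (0.105 rad), y across, z square to the rollers. 15 free steel rollers at 20 mm pitch, x = 11 to 291 mm. Side rails at |y| = 28 to 34 mm, 7 mm above the rollers; orange stop at x = -10 to 0, 23 mm above them
- lane_load (a point): loading spot near the lane's open upper end: on the roller tops, mid-lane, 262 mm up from the stop, axes as lane_bed's. A module let go here rolls down by itself, within about 3 s, to the stop or the module ahead; all five fit, the last coming to rest with its centre about 240 mm from the stop
- mod1_center (a point): centre of module 1 of up to 5 alike (some may be absent): a blue box 52 (x) x 40 (y) x 40 (z) mm, about 150 g, aluminium top with four brass dots, white labels on its two long sides, loose on the table; it rides the lane with its long side along the lane, either end first
- mod2_center (a point): centre of module 2 of up to 5 alike (some may be absent): a blue box 52 (x) x 40 (y) x 40 (z) mm, about 150 g, aluminium top with four brass dots, white labels on its two long sides, loose on the table; it rides the lane with its long side along the lane, either end first
- mod3_center (a point): centre of module 3 of up to 5 alike (some may be absent): a blue box 52 (x) x 40 (y) x 40 (z) mm, about 150 g, aluminium top with four brass dots, white labels on its two long sides, loose on the table; it rides the lane with its long side along the lane, either end first
- mod4_center (a point): centre of module 4 of up to 5 alike (some may be absent): a blue box 52 (x) x 40 (y) x 40 (z) mm, about 150 g, aluminium top with four brass dots, white labels on its two long sides, loose on the table; it rides the lane with its long side along the lane, either end first
- mod5_center (a point): centre of module 5 of up to 5 alike (some may be absent): a blue box 52 (x) x 40 (y) x 40 (z) mm, about 150 g, aluminium top with four brass dots, white labels on its two long sides, loose on the table; it rides the lane with its long side along the lane, either end first
- multimeter: yellow handheld multimeter lying on the table beyond the lane, 90 x 180 x 45 mm; a bystander, origin at its underside; not to be disturbed
- reel: grey reel, 56 mm across, 42 mm high, beyond the adapter; a bystander, origin at its underside; not to be disturbed
- driver: red-handled screwdriver lying right of the console; a bystander, origin at its underside; not to be disturbed

How it is judged:
By the outcome, as a careful person would: the job done as asked, in the order asked, and still so for the second after the job is handed in, with the robot touching nothing.
Of mod1, mod2, mod3, mod4, mod5 only 3 to 5 are there at a start; the rules pass over those that are not, and their reading is None.
At some moment in a run one of mod1, mod2, mod3, mod4, mod5, adapter may be knocked a few centimetres aside while the robot is not near it.
It also fails if it takes over 210 s, if anything falls off the work surface, if the arm or the gripper's body presses on something with over 40 N, if the wrist force passes 120 N, or if a joint passes its speed limit or range.

ROBOT

A 6-joint arm with a two-finger parallel gripper is mounted at the origin on the work surface. World frame = base frame: x ahead of the robot, y to its left, z up, the work surface at z = 0. Lengths are in m, angles in rad, forces in N, time in s.
With the tool pointing down it reaches from about 0.35 to 0.925 m from the base axis. Payload 6.4 kg.
Tool frame: the origin (TCP) lies at the very end of the fingers, on their centre line; the grasp point (between the pads) lies 19 mm behind it; z points along the fingers, y is the line along which they close (so a half turn about z gives the same grasp; the last joint's range is limited). The gripper opens to 94 mm and grips with 3 to 60 N. Pads are 16 mm wide; open, the fingers measure 119 mm over their backs; the gripper's body (75 mm by 177 mm) begins 78 mm behind the grasp point.
Start: joints at [0.95, 0.245, 1.558, -0, 1.339, -0.174], TCP at [0.281, 0.586, 0.205] pointing down, gripper open.
Joint ranges: [-3.13, 3.13], [-1.02, 2.26], [0.13, 2.54], [-0.95, 4.09], [0.21, 2.88], [-2.74, 2.74]. Speed limits (rad/s): [2.57, 2.57, 3.14, 3.14, 3.14, 3.14].

INTERFACE

Orientations are given as [roll, pitch, yaw] about the fixed x, y, z axes, in that order (R = Rz(yaw) Ry(pitch) Rx(roll)).
In Python, from bench import ctrl gives the robot as it stands.
- The arm moves only by the tool move_arm, never from a script. Its argument "series" is one flat list of numbers, 7 for each row, row after row: the shift along the tool's x, y, z in m, then the turn, a rotation vector about the tool's x, y, z in rad, then the finger opening in m, from 0 to 0.094. In form: [tx, ty, tz, rx, ry, rz, grip, tx, ty, tz, rx, ry, rz, grip, ...]. A call has 1 to 20 rows; each row shifts and turns the commanded pose from where the row before left it, along the tool's axes as they then stand; what a row does not reach is not made up. A row lasts 1/10 s, in which the tool goes at most 50 mm and 8.59 degrees, less where a joint would pass 70% of its speed; a pose out of reach is approached as far as the arm can. A call is refused whole if a number of a shift passes 0.05 or a number of a turn 0.15, either way. A call with a gripper value outside its range is refused whole. The fingers move at their own pace and stop on an object; the grip force is fixed at half the most. Time passes only in rows, so rows that do not move let the fingers close. It gives the time, the measured TCP pose, the force, the opening and the grip force at its end, in the units of the state.
- ctrl.sense(): the state, without advancing time (a new reading comes with each control period).
- ctrl.get_image(name): name is "scene" or "top" or "wrist"; returns the picture (384x512x3 uint8, red, green, blue); there is no depth.
- ctrl.camera_model(name): a dict with "fov_y" (degrees; the focal length in pixels is half the picture's height over the tangent of half this angle, whatever the lens; pixels are square), "cx", "cy" (the principal point, pixels), "dist_coeffs" ([k1, k2, p1, p2, k3] as OpenCV has them; the pictures are not rectified), "cam_to_world" (4x4, takes a point from camera to world coordinates). Camera axes: x right, y up, looking along -z (the intrinsics and any distortion apply to the point x, -y, -z); pixel columns grow to the right and rows downward; lengths in m; the calibration is good to about 2 mm. A picture is of the moment at which its call begins: read the wrist's pose just before it. camera_model takes no time and is no camera call; for the wrist camera it gives the pose at the moment of the call.
- ctrl.sign_off(): hands the job in; it is judged then, once.
The state is a dict: "time_s": time; "q": joint angles; "qd": joint speeds; "joint_torque": joint torques, N m; "position": TCP position; "ee_rot": TCP orientation; "force": force on the tool from outside, world axes, zero at the start; "moment": the same for the moment, N m; "finger_gap": finger opening in m; "grasp_force": force on a finger pad.
Only numpy, scipy, OpenCV 4.12 (cv2) and the standard library are available. Lean on these libraries where they do the work, as an engineer would, in place of code of your own. Each camera call takes 0.05 s, during which the arm holds its last target. There are 200 camera calls.

## Working session

There is one attempt and no reset: what is moved stays moved. The work goes in short steps, Python scripts to look and compute and a tool call to move; the robot and the scene stay as the last step left them, time stands still between calls to the robot, and variables do not carry over. Pictures are saved under pics/ and viewed, at most 14 in all, crops included, and the job is handed in when it is done.

Besides the shell and the picture viewer there is one more tool, called after ">>>" as name(argument=value, ...) on one line, values as JSON. move_arm: Moves the arm, as the interface text tells. Its arguments: {"type":"object","properties":{"series":{"type":"array","items":{"type":"number"}}},"required":["series"]}

```bash
mkdir -p pics; ls
python3 - <<'E'
from bench import ctrl
import cv2
for n in("scene","top"):
    cv2.imwrite(f"pics/{n}0.png",cv2.resize(ctrl.get_image(n)[:,:,::-1],(800,600),interpolation=cv2.INTER_CUBIC))
    m=ctrl.camera_model(n);print(n,m)
print(ctrl.sense())
E
```

```text
pics
scene {'fov_y': 45.00326485304257, 'cx': 256.5192677231002, 'cy': 192.00118661395103, 'dist_coeffs': array([-0.0976948,  0.       ,  0.       ,  0.       ,  0.       ]), 'cam_to_world': array([[ 0.74811932, -0.55981352,  0.35626719,  1.04410895],
       [ 0.66346299,  0.64042989, -0.38686744, -0.56164765],
       [-0.01159054,  0.5257931 ,  0.85053352,  1.15350406],
       [ 0.        ,  0.        ,  0.        ,  1.        ]])}
top {'fov_y': 53.60860201812343, 'cx': 262.2656770973594, 'cy': 195.5169252457786, 'dist_coeffs': array([0.03346531, 0.        , 0.        , 0.        , 0.        ]), 'cam_to_world': array([[ 0.02701502,  0.99633277, -0.08118626,  0.49610888],
       [-0.99932108,  0.02488201, -0.02717102, -0.09834725],
       [-0.0250513 ,  0.08186516,  0.99632852,  1.25619163],
       [ 0.        ,  0.        ,  0.        ,  1.        ]])}
{'time_s': 0.1, 'q': array([ 9.49958210e-01,  2.45735034e-01,  1.55884163e+00, -2.93050672e-05,
        1.33869363e+00, -1.74111922e-01]), 'qd': array([ 0.000753  , -0.00155852, -0.00254095, -0.00152325,  0.00196775,
        0.00200681]), 'joint_torque': array([-1.32343894e-04, -4.16914558e+01, -3.15524626e+01,  6.85940101e-02,
        3.10257578e-02, -9.03645150e-05]), 'position': array([0.28051181, 0.58577935, 0.20448857]), 'ee_rot': array([-3.13993544e+00, -2.62546217e-04,  2.69487301e+00]), 'force': array([ 0.55289752,  0.37638092, -0.30357507]), 'moment': array([-0.00796931,  0.02135943,  0.04483834]), 'grasp_force': 0.0, 'finger_gap': 0.09385745699532665}
```

View pics/top0.png

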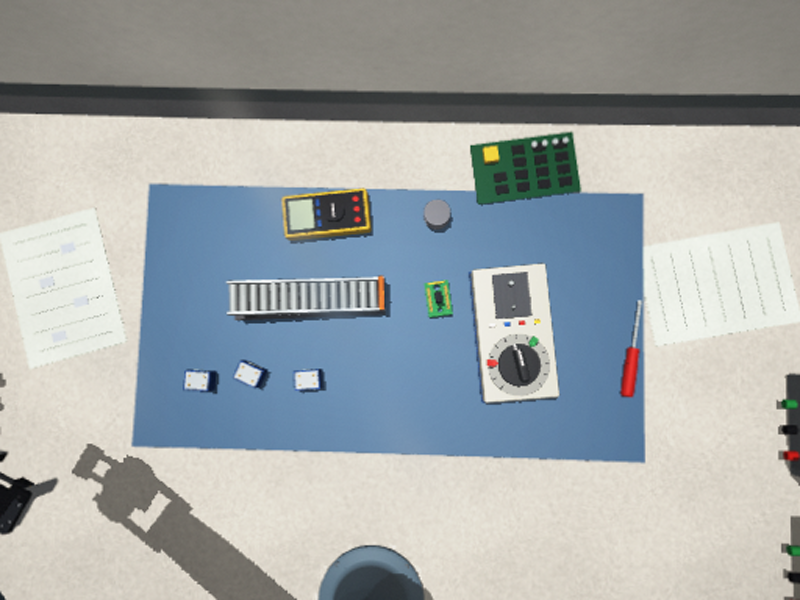

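View pics/scene0.png

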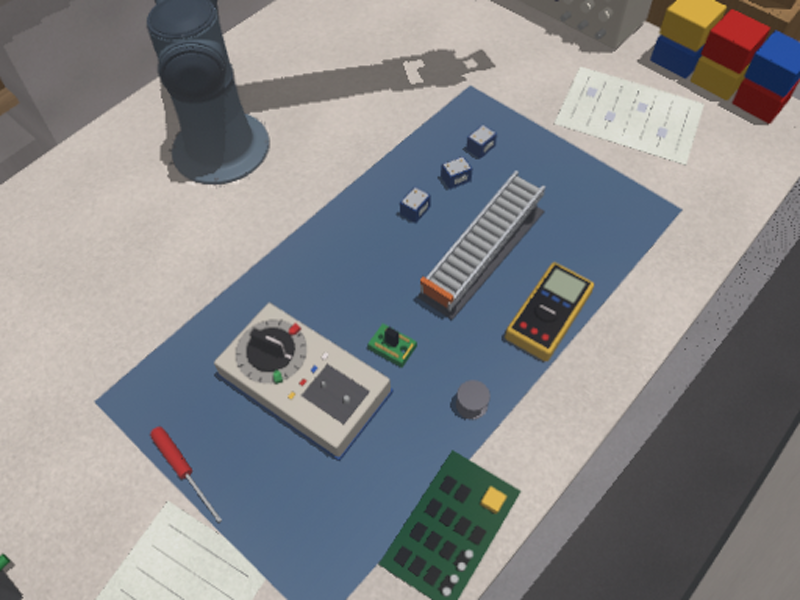

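Top picture: three modules at about (199,380), (250,374), (308,380), the lane from (230,298) to its orange stop at (381,293), the adapter at (438,298), the dial at (519,365), the red tab at (492,363) and the green tab at (533,342). I'll take enlarged crops.

```bash
cat > h.py <<'E'
import numpy as np, cv2
from bench import ctrl
def K(m):
    f=192/np.tan(np.radians(m["fov_y"]/2)); return np.array([[f,0,m["cx"]],[0,f,m["cy"]],[0,0,1.]])
def ray(m,u,v):
    p=cv2.undistortPoints(np.array([[[u,v]]],float),K(m),m["dist_coeffs"])[0,0]
    T=m["cam_to_world"]; return T[:3,3],T[:3,:3]@np.array([p[0],-p[1],-1])
def pix(m,u,v,z):
    o,d=ray(m,u,v); return o+d*(z-o[2])/d[2]
def proj(m,P):
    T=m["cam_to_world"]; c=T[:3,:3].T@(np.array(P)-T[:3,3]); c=np.array([[[c[0],-c[1],-c[2]]]])
    return cv2.projectPoints(c,np.zeros(3),np.zeros(3),K(m),m["dist_coeffs"])[0][0,0]
def crop(img,name,x0,y0,w,h,s):
    cv2.imwrite(name,cv2.resize(img[y0:y0+h,x0:x0+w,::-1],None,fx=s,fy=s,interpolation=cv2.INTER_CUBIC))
E
python3 - <<'E'
from h import *
i=ctrl.get_image("top")
crop(i,"pics/c1.png",265,165,100,95,6)
crop(i,"pics/c2.png",110,170,140,85,5.7)
E
```

```text
(no output)
```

View pics/c1.png

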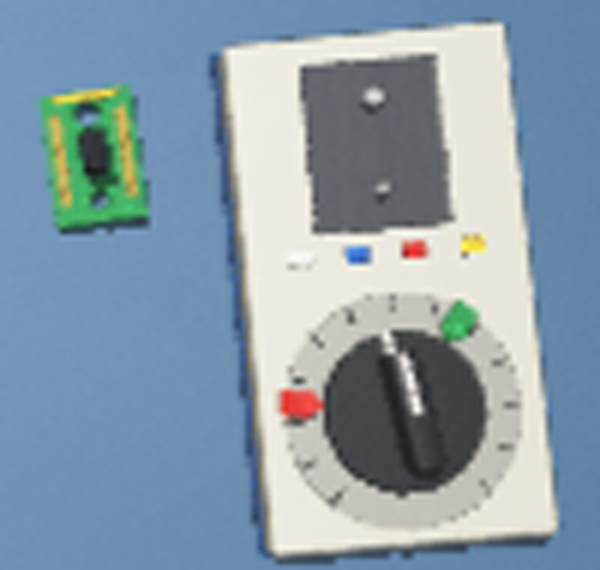

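View pics/c2.png

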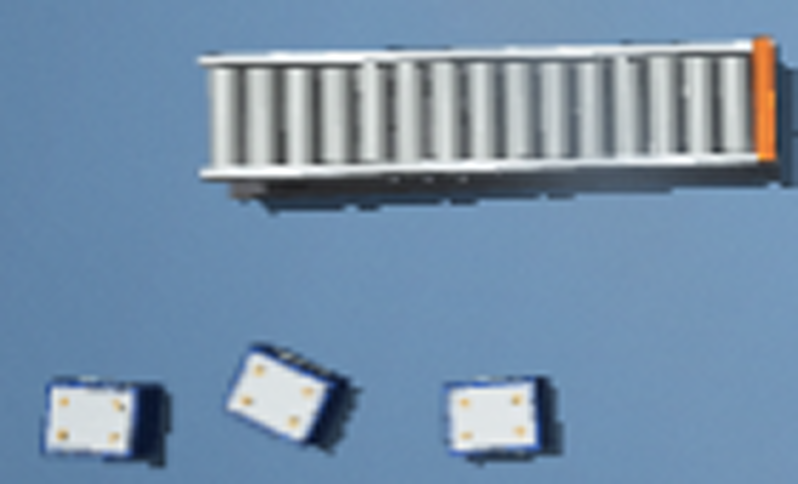

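Run:
```python
from h import *
np.set_printoptions(precision=4,suppress=True)
m=ctrl.camera_model("top")
a=lambda u,v,z: pix(m,265+(u+.5)/6-.5,165+(v+.5)/6-.5,z)
b=lambda u,v,z: pix(m,110+(u+.5)/5.7-.5,170+(v+.5)/5.7-.5,z)
c=[a(*p,.055)[:2] for p in[(222,47),(503,22),(556,535),(270,556)]]
cen=np.mean(c,0);ax=(c[0]+c[1]-c[2]-c[3])/2;print("console",cen,"len",np.linalg.norm(ax),"yaw",np.arctan2(ax[1],ax[0]))
u=ax/np.linalg.norm(ax);print("dial pred",cen-.065*u,"nest",cen+.075*u)
p1=a(373,96,.068);p2=a(382,187,.068);d=p1-p2;print("pegs",p1,p2,(p1+p2)/2,np.arctan2(d[1],d[0]),np.linalg.norm(d))
dc=a(405,412,.063);print("disc",dc)
for n,q in dict(mark=(388,337),red=(324,405),green=(450,338)).items():
    r=a(*q,.063)-dc;print(n,np.arctan2(r[1],r[0]),np.linalg.norm(r))
h1=a(88,113,.02);h2=a(100,200,.02);d=h1-h2;print("adapter",(h1+h2)/2,np.arctan2(d[1],d[0]),np.linalg.norm(d))
for n,q in dict(A=[(64,402),(121,405),(115,436),(63,435)],B=[(259,370),(308,391),(293,421),(247,401)],C=[(464,403),(516,400),(519,431),(466,436)]).items():
    P=[b(*x,.04)[:2] for x in q];d=P[0]+P[3]-P[1]-P[2];print(n,np.mean(P,0),np.arctan2(d[1],d[0]))
s=b(752,100,.071);e1=b(200,60,.085);e2=b(200,175,.085);print("stop",s,"upper",e1,e2,"stop ends",b(763,38,.071),b(766,160,.071))
d=(e1+e2)/2-s; print(np.arctan2(d[1],d[0]),np.linalg.norm(d))
```

```text
console [ 0.5457 -0.2771] len 0.26837333086231596 yaw 0.11020232493850322
dial pred [ 0.4811 -0.2842] nest [ 0.6203 -0.2688]
pegs [ 0.6449 -0.2666  0.068 ] [ 0.5973 -0.2719  0.068 ] [ 0.6211 -0.2693  0.068 ] 0.11087181304011527 0.047831601424665235
disc [ 0.4812 -0.2859  0.063 ]
mark 0.23450939836117515 0.03958986291526156
red 1.5129326169871191 0.041840671773396496
green -0.5298769748148758 0.04504364089030218
adapter [ 0.6142 -0.1229  0.02  ] 0.15955510670402306 0.04797517851829744
A [0.4317 0.3673] 1.5596160961601742
B [0.4475 0.2637] 1.1963986059824343
C [0.4386 0.1428] 1.6727537993153858
stop [ 0.6175 -0.0002  0.071 ] upper [0.6306 0.3015 0.085 ] [0.5676 0.2982 0.085 ] stop ends [ 0.652  -0.0052  0.071 ] [ 0.5845 -0.0089  0.071 ]
1.6320590901368972 0.3009270827369991
```

Crop 1 shows the bar's mark at (388,337), the red tip at (324,405), the green tip at (450,338) and the pegs at (373,96) and (382,187). Crop 2 shows the three modules and the lane clearly. I'll turn the tool parallel to the dial bar first.

>>> move_arm(series=[0,0,0,0,0,0.145,0.094,0,0,0,0,0,0.145,0.094,0,0,0,0,0,0.145,0.094,0,0,0,0,0,0.145,0.094,0,0,0,0,0,0.145,0.094,0,0,0,0,0,0.145,0.094,0,0,0,0,0,0.145,0.094,0,0,0,0,0,0.145,0.094,0,0,0,0,0,0.145,0.094,0,0,0,0,0,0.145,0.094,0,0,0,0,0,0.145,0.094,0,0,0,0,0,0.145,0.094,0,0,0,0,0,0.145,0.094,0,0,0,0,0,0.145,0.094,0,0,0,0,0,0.145,0.094,0,0,0,0,0,0.145,0.094,0,0,0,0,0,0.14,0.04])

```text
time_s: 1.85
position: [0.2807, 0.586, 0.205]
ee_rot: [3.141, 0.001, 0.229]
force: [0.6, -0.6, 0.1]
finger_gap: 0.0891
grasp_force: 0.0
```

```bash
cat >> h.py <<'E'
def to(x,y,z,yaw=None):
    "total shift in the tool's present axes (tool down), turn rz"
    s=ctrl.sense(); p=s["position"]; w=s["ee_rot"][2]; dx,dy=x-p[0],y-p[1]
    rz=None if yaw is None else round(float((w-yaw+np.pi)%(2*np.pi)-np.pi),4)
    print("t",round(s["time_s"],1),"pos",p.round(4),"rot",s["ee_rot"].round(3),"q16",s["q"][[0,5]].round(2),"| tx %.4f ty %.4f tz %.4f rz %s"%(np.cos(w)*dx+np.sin(w)*dy,np.sin(w)*dx-np.cos(w)*dy,p[2]-z,rz),"gap",round(s["finger_gap"],4))
E
python3 -c "
from h import *
to(.481,-.285,.2,.235)"
```

```text
t 1.9 pos [0.2807 0.586  0.205 ] rot [3.141e+00 1.000e-03 2.290e-01] q16 [0.95 2.29] | tx -0.0026 ty 0.8937 tz 0.0050 rz -0.0061 gap 0.0891
```

>>> move_arm(series=[0,0.045,0,0,0,0,0.04,0,0.045,0,0,0,0,0.04,0,0.045,0,0,0,0,0.04,0,0.045,0,0,0,0,0.04,0,0.045,0,0,0,0,0.04,0,0.045,0,0,0,0,0.04,0,0.045,0,0,0,0,0.04,0,0.045,0,0,0,0,0.04,0,0.045,0,0,0,0,0.04,0,0.045,0,0,0,0,0.04,0,0.045,0,0,0,0,0.04,0,0.045,0,0,0,0,0.04,0,0.045,0,0,0,0,0.04,0,0.045,0,0,0,0,0.04,0,0.045,0,0,0,0,0.04,0,0.045,0,0,0,0,0.04,0,0.045,0,0,0,0,0.04,0,0.045,0,0,0,0,0.04,0,0.045,0,0,0,0,0.04,0,0.036,0,0,0,0,0.04])

```text
time_s: 3.85
position: [0.4881, -0.2827, 0.2051]
ee_rot: [-3.141, 0.0, 0.234]
force: [-0.1, 0.2, -0.4]
finger_gap: 0.0399
grasp_force: 0.0
```

>>> move_arm(series=[0,0,0,0,0,0,0.04,0,0,0,0,0,0,0.04,0,0,0,0,0,0,0.04])

```text
time_s: 4.15
position: [0.4878, -0.2792, 0.2051]
ee_rot: [-3.141, 0.0, 0.236]
force: [-0.4, 0.6, 0.1]
finger_gap: 0.0397
grasp_force: 0.0
```

```bash
python3 -c "
from h import *
to(.481,-.285,.2,.235)
cv2.imwrite('pics/w1.png',ctrl.get_image('wrist')[:,:,::-1])
print(ctrl.camera_model('wrist'))"
```

```text
t 4.2 pos [ 0.4878 -0.2792  0.2051] rot [-3.141  0.     0.236] q16 [-0.72  0.61] | tx -0.0080 ty 0.0041 tz 0.0051 rz 0.0006 gap 0.0397
{'fov_y': 62.898890390776415, 'cx': 257.97203372260776, 'cy': 196.0786984354422, 'dist_coeffs': array([-0.00014042,  0.        ,  0.        ,  0.        ,  0.        ]), 'cam_to_world': array([[ 2.34441841e-01,  9.36259617e-01,  2.61638974e-01,
         5.64574337e-01],
       [-9.72129903e-01,  2.25982122e-01,  6.24142064e-02,
        -2.58526937e-01],
       [-6.89829563e-04, -2.68979572e-01,  9.63145635e-01,
         3.84157150e-01],
       [ 0.00000000e+00,  0.00000000e+00,  0.00000000e+00,
         1.00000000e+00]])}
```

View pics/w1.png

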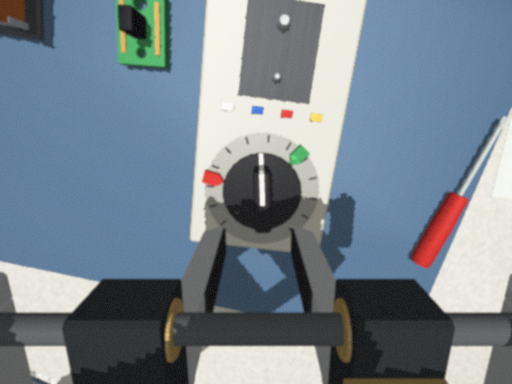

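The wrist picture shows the disc centred near (262,190), the mark end at (261,153), the red tip at (223,180), the green tip at (293,161) and the pegs at (285,19) and (277,76).

```bash
python3 -c "
from h import *
m=ctrl.camera_model('wrist')
f=lambda u,v,z:pix(m,u,v,z)
d=f(262,190,.063);print(d)
for n,q in dict(markD=(261.5,153),red=(223,180),green=(291,162)).items():
    r=f(*q,.063)-d;print(n,np.arctan2(r[1],r[0]),np.linalg.norm(r))
p=[f(285,19,.069),f(277,76,.069)];print(p,(p[0]+p[1])/2)
to(d[0],d[1],.07)
for l in [-.042,.042]:
  for a in (1,0): print(f(262+0,190,.063+l*0)) if 0 else None
"
```

```text
[ 0.48481181 -0.28191204  0.063     ]
markD 0.25317954862964276 0.03909081491816766
red 1.548981498534837 0.042284177714264376
green -0.5484034865239308 0.042145085326512385
[array([ 0.64560855, -0.2637957 ,  0.069     ]), array([ 0.59729741, -0.26884382,  0.069     ])] [ 0.62145298 -0.26631976  0.069     ]
t 4.2 pos [ 0.488  -0.279   0.2053] rot [-3.141  0.     0.236] q16 [-0.72  0.61] | tx -0.0037 ty 0.0021 tz 0.1353 rz None gap 0.0398
```

>>> move_arm(series=[-0.005,0.0035,0.03,0,0,0,0.04,0,0,0.03,0,0,0,0.04,0,0,0.03,0,0,0,0.04,0,0,0.02,0,0,0,0.04,0,0,0.015,0,0,0,0.04,0,0,0.009,0,0,0,0.04,0,0,0,0,0,0,0.04,0,0,0,0,0,0,0,0,0,0,0,0,0,0,0,0,0,0,0,0,0,0,0,0,0,0,0,0])

```text
time_s: 5.3
position: [0.4844, -0.2838, 0.0724]
ee_rot: [-3.139, -0.001, 0.234]
force: [-0.3, 6.3, 5.5]
finger_gap: 0.0161
grasp_force: 30.0
```

```bash
python3 -c "
from h import *
to(.483,-.2835,.07,1.53);print(ctrl.sense()['force'],ctrl.sense()['grasp_force'])"
```

```text
t 5.3 pos [ 0.4844 -0.2838  0.0724] rot [-3.139e+00 -1.000e-03  2.340e-01] q16 [-0.73  0.6 ] | tx -0.0013 ty -0.0007 tz 0.0024 rz -1.2957 gap 0.0161
[-0.33404772  6.28923179  5.48039107] 30.00111311674118
```

>>> move_arm(series=[0,0,0,0,0,-0.13,0,0,0,0,0,0,-0.13,0,0,0,0,0,0,-0.13,0,0,0,0,0,0,-0.13,0,0,0,0,0,0,-0.13,0,0,0,0,0,0,-0.13,0,0,0,0,0,0,-0.13,0,0,0,0,0,0,-0.13,0,0,0,0,0,0,-0.13,0,0,0,0,0,0,-0.125,0,0,0,0,0,0,0,0,0,0,0,0,0,0,0,0,0,0,0,0,0,0.04,0,0,0,0,0,0,0.04,0,0,0,0,0,0,0.04,0,0,-0.02,0,0,0,0.04,0,0,-0.03,0,0,0,0.04,0,0,-0.03,0,0,0,0.04,0,0,-0.03,0,0,0,0.04,0,0,-0.02,0,0,0,0.04])

```text
time_s: 7.3
position: [0.4849, -0.2858, 0.2042]
ee_rot: [3.139, 0.002, 1.529]
force: [0.5, -0.6, 0.9]
finger_gap: 0.04
grasp_force: 0.0
```

```bash
python3 -c "
from h import *
to(.614,-.123,.2,.16)
i=ctrl.get_image('top'); a=cv2.resize(i[205:255,300:360,::-1],(480,400),interpolation=cv2.INTER_CUBIC)
j=ctrl.get_image('wrist')[:,:,::-1]
b=cv2.resize(j,(533,400)); cv2.imwrite('pics/w2.png',cv2.resize(np.hstack([a[:,150:],b]),None,fx=.92,fy=.92))
cv2.imwrite('pics/w2f.png',j)"
```

```text
t 7.3 pos [ 0.4849 -0.2858  0.2042] rot [3.139e+00 2.000e-03 1.529e+00] q16 [-0.73 -0.69] | tx 0.1680 ty 0.1223 tz 0.0042 rz 1.3695 gap 0.04
```

View pics/w2f.png

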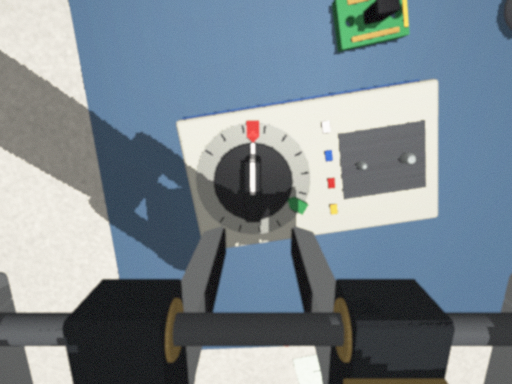

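The wrist picture shows the white mark meeting the red tab's tip at (253,140). The selector is off, so I go to the adapter.

>>> move_arm(series=[0.034,0.0245,0,0,0,0,0.06,0.034,0.0245,0,0,0,0,0.06,0.034,0.0245,0,0,0,0,0.06,0.034,0.0245,0,0,0,0,0.06,0.032,0.0245,0,0,0,0,0.06,0,0,0,0,0,0.137,0.06,0,0,0,0,0,0.137,0.06,0,0,0,0,0,0.137,0.06,0,0,0,0,0,0.137,0.06,0,0,0,0,0,0.137,0.06,0,0,0,0,0,0.137,0.06,0,0,0,0,0,0.137,0.06,0,0,0,0,0,0.137,0.06,0,0,0,0,0,0.137,0.06,0,0,0,0,0,0.137,0.06,0,0,0,0,0,0,0.06,0,0,0,0,0,0,0.06])

```text
time_s: 9.1
position: [0.6129, -0.122, 0.2001]
ee_rot: [-3.141, 0.002, 0.163]
force: [-0.4, 0.0, -0.9]
finger_gap: 0.06
grasp_force: 0.0
```

```bash
python3 -c "
from h import *
to(.614,-.123,.06,.16)
cv2.imwrite('pics/w3.png',ctrl.get_image('wrist')[:,:,::-1])"
```

```text
t 9.1 pos [ 0.6129 -0.122   0.2001] rot [-3.141e+00  2.000e-03  1.630e-01] q16 [-0.38  1.03] | tx 0.0009 ty 0.0012 tz 0.1401 rz 0.0025 gap 0.06
```

View pics/w3.png

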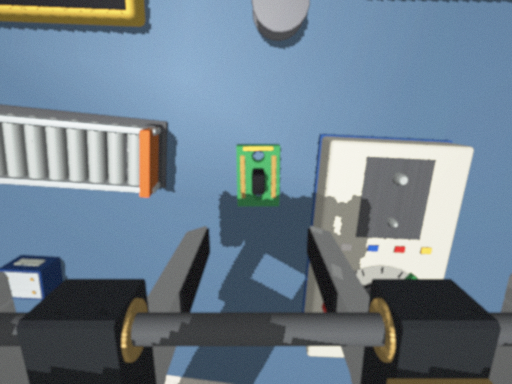

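The wrist picture shows the adapter upright in the frame, with its corners at (237,144), (280,144), (279,205) and (238,206), its big hole at (258,156), and the pegs at (402,180) and (393,224).

```bash
python3 -c "
from h import *
m=ctrl.camera_model('wrist')
c=[pix(m,*q,.02) for q in[(237,144),(280,144),(279,204),(238,205)]]
a=np.mean(c,0);print(np.round(c,4),a)
d=c[0]+c[1]-c[2]-c[3];print(np.arctan2(d[1],d[0]),np.linalg.norm(d)/2)
h=pix(m,258,156,.02);print('hole',h,h-.024*np.array([np.cos(.16),np.sin(.16),0]))
p=[pix(m,402,180,.069),pix(m,393,224,.069)];print(p,(p[0]+p[1])/2,np.linalg.norm(p[0]-p[1]))
to(a[0],a[1],.03,.16)"
```

```text
[[ 0.6483 -0.0897  0.02  ]
 [ 0.6562 -0.1379  0.02  ]
 [ 0.5859 -0.1496  0.02  ]
 [ 0.5767 -0.1014  0.02  ]] [ 0.61677443 -0.11965592  0.02      ]
0.16297622827360622 0.07188698711975519
hole [ 0.63866786 -0.11547819  0.02      ] [ 0.61497441 -0.11930183  0.02      ]
[array([ 0.64539297, -0.26198777,  0.069     ]), array([ 0.59804134, -0.26611355,  0.069     ])] [ 0.62171715 -0.26405066  0.069     ] 0.04753103005030579
t 9.2 pos [ 0.613  -0.122   0.2004] rot [-3.141e+00  1.000e-03  1.620e-01] q16 [-0.38  1.03] | tx 0.0041 ty -0.0017 tz 0.1704 rz 0.0021 gap 0.0601
```

>>> move_arm(series=[0.0027,-0.001,0.03,0,0,0,0.06,0,0,0.04,0,0,0,0.06,0,0,0.04,0,0,0,0.06,0,0,0.03,0,0,0,0.06,0,0,0.02,0,0,0,0.06,0,0,0.013,0,0,0,0.06,0,0,0,0,0,0,0.06,0,0,0,0,0,0,0.06])

```text
time_s: 9.95
position: [0.6165, -0.1209, 0.0292]
ee_rot: [3.141, -0.001, 0.16]
force: [-0.2, -0.3, -0.2]
finger_gap: 0.0597
grasp_force: 0.0
```

>>> move_arm(series=[0,0,0,0,0,0,0,0,0,0,0,0,0,0,0,0,0,0,0,0,0,0,0,0,0,0,0,0,0,0,0,0,0,0,0,0,0,0,0,0,0,0])

```text
time_s: 10.55
position: [0.6159, -0.1207, 0.0285]
ee_rot: [3.142, -0.0, 0.16]
force: [0.3, -0.8, -0.3]
finger_gap: 0.0153
grasp_force: 0.0
```

>>> move_arm(series=[0,0,-0.02,0,0,0,0,0,0,-0.03,0,0,0,0,0,0,-0.03,0,0,0,0,0,0,-0.03,0,0,0,0,0,0,-0.02,0,0,0,0,0,0,0,0,0,0,0,0,0,0,0,0,0,0])

```text
time_s: 11.25
position: [0.6155, -0.1205, 0.1577]
ee_rot: [-3.141, 0.001, 0.16]
force: [-0.8, -0.0, -2.1]
finger_gap: 0.0134
grasp_force: 30.0
```

```bash
python3 -c "
from h import *
to(.6213,-.268,.15,.111)
cv2.imwrite('pics/w4.png',ctrl.get_image('wrist')[:,:,::-1])"
```

```text
t 11.2 pos [ 0.6155 -0.1205  0.1577] rot [-3.141e+00  1.000e-03  1.600e-01] q16 [-0.37  1.04] | tx -0.0177 ty 0.1465 tz 0.0077 rz 0.0488 gap 0.0134
```

View pics/w4.png

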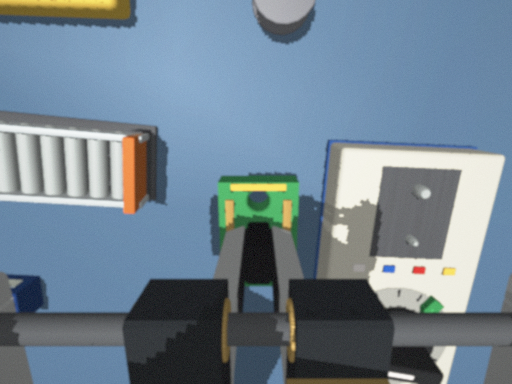

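The adapter is held, with its big hole at (258.5,199) and front corners at (219,177) and (298,177). The pegs are at (422,191) and (412,241).

```bash
python3 -c "
from h import *
s=ctrl.sense();m=ctrl.camera_model('wrist');p=s['position'];w=s['ee_rot'][2]
z=p[2]-.0085
def tf(P): d=P-p; return np.array([np.cos(w)*d[0]+np.sin(w)*d[1],np.sin(w)*d[0]-np.cos(w)*d[1]]).round(4)
print('hole',tf(pix(m,258.5,199,z)),'corn',tf(pix(m,219,177,z)),tf(pix(m,298,177,z)))
q=[pix(m,422,191,.069),pix(m,412,241,.069)];print(q,(q[0]+q[1])/2,'tf',tf((q[0]+q[1])/2))
d=q[0]-q[1];print(np.arctan2(d[1],d[0]),np.linalg.norm(d))"
```

```text
hole [ 0.0249 -0.0019] corn [ 0.0389 -0.0259] [0.0389 0.0222]
[array([ 0.6465513 , -0.25846952,  0.069     ]), array([ 0.59932712, -0.263625  ,  0.069     ])] [ 0.62293921 -0.26104726  0.069     ] tf [-0.0144  0.1402]
0.10873958538421563 0.04750475571444156
```

>>> move_arm(series=[0,0,-0.015,0,0,0,0,-0.0218,0.0355,0,0,0,0,0,-0.0218,0.0355,0,0,0,0,0,-0.0218,0.0355,0,0,0,0,0,-0.0218,0.0355,0,0,0,0,0,0,0,0,0,0,0.049,0,0,0,0,0,0,0,0,0,0,0,0,0,0,0,0,0,0,0,0,0,0])

```text
time_s: 12.2
position: [0.5526, -0.2739, 0.1733]
ee_rot: [-3.141, 0.0, 0.113]
force: [0.4, 1.2, -1.1]
finger_gap: 0.0136
grasp_force: 30.0
```

```bash
python3 -c "
from h import *
to(.6213,-.268,.15,.111)
j=ctrl.get_image('wrist');crop(j,'pics/w5.png',156,70,200,150,4)"
```

```text
t 12.2 pos [ 0.5526 -0.2739  0.1733] rot [-3.141  0.     0.113] q16 [-0.64  0.81] | tx 0.0689 ty 0.0019 tz 0.0233 rz 0.0017 gap 0.0136
```

View pics/w5.png

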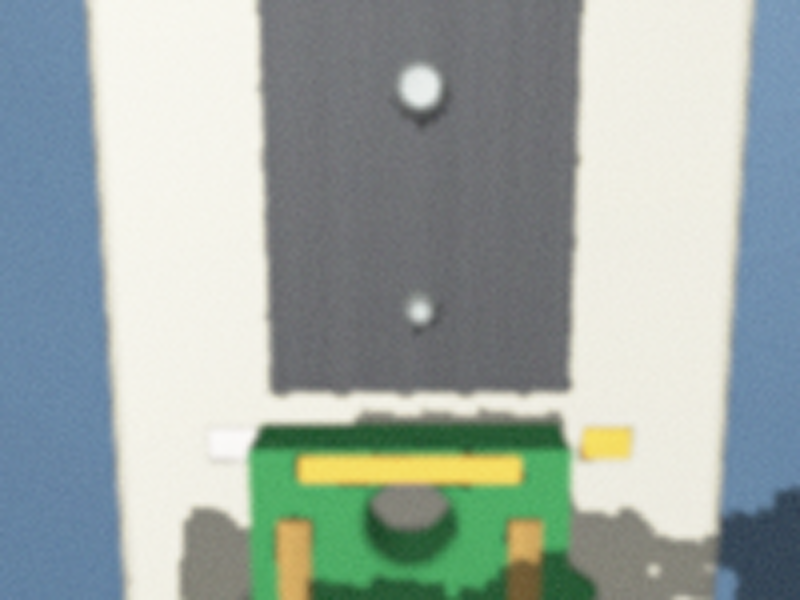

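The crop shows the pegs' tips at (420,85) and (420,310). The adapter's front top corners are at (252,447) and (570,447), and its big hole is centred at about (410,523).

```bash
python3 -c "
from h import *
s=ctrl.sense();m=ctrl.camera_model('wrist');p=s['position'];w=s['ee_rot'][2]
def tf(u,v,z):
  P=pix(m,156+(u+.5)/4-.5,70+(v+.5)/4-.5,z); d=P-p; return np.array([np.cos(w)*d[0]+np.sin(w)*d[1],np.sin(w)*d[0]-np.cos(w)*d[1]]).round(4),P.round(4)
z=p[2]-.0085
print('hole',tf(410,523,z),'corn',tf(252,447,z),tf(570,447,z))
print('bottom front',tf(262,424,z-.02),tf(560,424,z-.02))
for v in (85,310): print('peg',tf(420,v,.069),tf(420,v,.065))
R=m['cam_to_world'];print('cam tf',R[:3,3]-p)"
```

```text
hole (array([ 0.0239, -0.0021]), array([ 0.5762, -0.2691,  0.1649])) corn (array([ 0.036 , -0.0263]), array([ 0.5855, -0.2437,  0.1649])) (array([0.0361, 0.0223]), array([ 0.591 , -0.292 ,  0.1649]))
bottom front (array([ 0.0354, -0.027 ]), array([ 0.5848, -0.243 ,  0.1449])) (array([0.0354, 0.0231]), array([ 0.5905, -0.2928,  0.1449]))
peg (array([ 0.0935, -0.    ]), array([ 0.6455, -0.2633,  0.069 ])) (array([ 0.0937, -0.    ]), array([ 0.6457, -0.2633,  0.065 ]))
peg (array([0.0455, 0.0001]), array([ 0.5979, -0.2688,  0.069 ])) (array([0.0451, 0.0001]), array([ 0.5975, -0.2689,  0.065 ]))
cam tf [0.07829878 0.01102658 0.17881419]
```

>>> move_arm(series=[0.025,0.0025,0,0,0,0,0,0.025,0,0,0,0,0,0,0.0195,0,0,0,0,0,0,0,0,0.03,0,0,0,0,0,0,0.025,0,0,0,0,0,0,0.015,0,0,0,0,0,0,0,0,0,0,0,0,0,0,0,0,0,0])

```text
time_s: 13.05
position: [0.6222, -0.2695, 0.1042]
ee_rot: [3.141, -0.001, 0.111]
force: [-0.2, -1.1, -0.3]
finger_gap: 0.014
grasp_force: 30.0
```

```bash
python3 -c "
from h import *
to(.6216,-.2683,.0835,.113)
j=ctrl.get_image('wrist');crop(j,'pics/w6.png',176,130,160,120,5)"
```

```text
t 13.1 pos [ 0.6222 -0.2695  0.1042] rot [ 3.141e+00 -1.000e-03  1.110e-01] q16 [-0.58  0.88] | tx -0.0004 ty -0.0013 tz 0.0207 rz -0.0018 gap 0.014
```

View pics/w6.png

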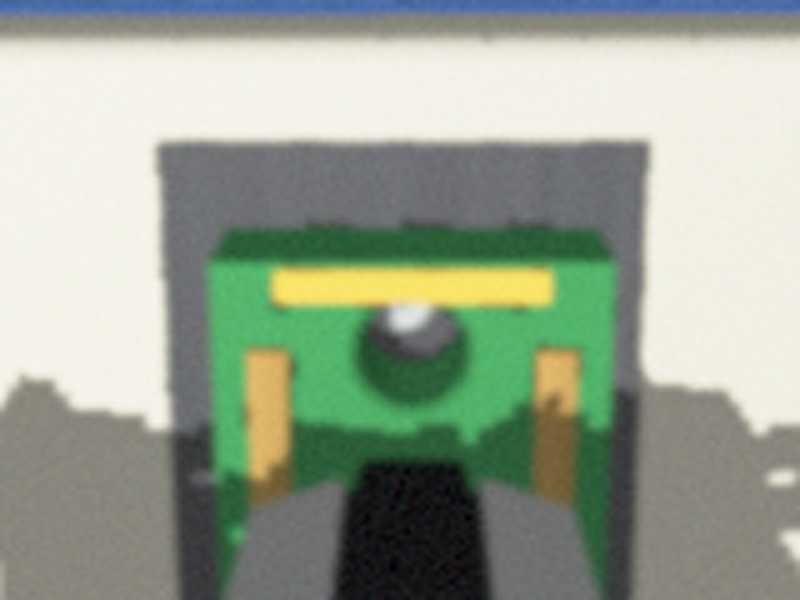

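The peg tip shows through the big hole at (405,318), while the adapter's centre line is at 412. That puts the tool about 1 mm too far along +y, so I correct and lower slowly.

>>> move_arm(series=[-0.0004,-0.001,0,0,0,0,0,0,0,0,0,0,0,0,0,0,0.003,0,0,0,0,0,0,0.003,0,0,0,0,0,0,0.003,0,0,0,0,0,0,0.003,0,0,0,0,0,0,0,0,0,0,0])

```text
time_s: 13.8
position: [0.6209, -0.2684, 0.0906]
ee_rot: [-3.141, 0.001, 0.111]
force: [-0.5, 0.2, -0.7]
finger_gap: 0.0137
grasp_force: 30.0
```

>>> move_arm(series=[0,0,0.003,0,0,0,0,0,0,0.002,0,0,0,0,0,0,0.002,0,0,0,0,0,0,0.002,0,0,0,0,0,0,0,0,0,0,0])

```text
time_s: 14.3
position: [0.6214, -0.2687, 0.0838]
ee_rot: [3.142, 0.0, 0.111]
force: [-3.3, 0.9, 5.3]
finger_gap: 0.0134
grasp_force: 30.0
```

>>> move_arm(series=[0,0,0.001,0,0,0,0,0,0,0,0,0,0,0,0,0,0,0,0,0,0])

```text
time_s: 14.6
position: [0.6215, -0.2687, 0.0838]
ee_rot: [3.141, 0.0, 0.111]
force: [-3.8, 2.8, 9.5]
finger_gap: 0.0137
grasp_force: 30.0
```

>>> move_arm(series=[0,0,0,0,0,0,0.04,0,0,0,0,0,0,0.04,0,0,0,0,0,0,0.04,0,0,-0.015,0,0,0,0.04,0,0,-0.03,0,0,0,0.04,0,0,-0.03,0,0,0,0.04,0,0,-0.03,0,0,0,0.08,0,0,0,0,0,0,0.08])

```text
time_s: 15.4
position: [0.624, -0.2703, 0.1935]
ee_rot: [3.135, -0.008, 0.111]
force: [-0.0, 0.3, 1.3]
finger_gap: 0.0524
grasp_force: 0.0
```

```bash
python3 -c "
from h import *
to(.4386,.1428,.2,.1)
j=ctrl.get_image('wrist');crop(j,'pics/w7.png',176,130,160,120,5)"
```

```text
t 15.4 pos [ 0.624  -0.2703  0.1935] rot [ 3.135 -0.008  0.111] q16 [-0.58  0.88] | tx -0.1386 ty -0.4311 tz -0.0065 rz 0.0109 gap 0.0524
```

View pics/w7.png

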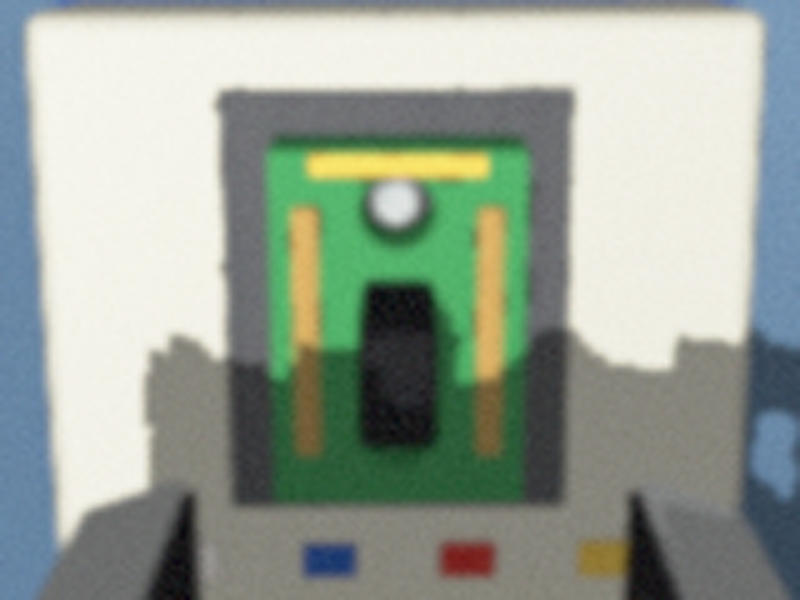

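The crop shows the adapter down on the nest, square, with the big peg standing in its hole at (397,205). It is seated. Modules next, C first.

>>> move_arm(series=[0,0,0,0,0,-0.142,0.08,0,0,0,0,0,-0.142,0.08,0,0,0,0,0,-0.142,0.08,0,0,0,0,0,-0.142,0.08,0,0,0,0,0,-0.142,0.08,0,0,0,0,0,-0.142,0.08,0,0,0,0,0,-0.142,0.08,0,0,0,0,0,-0.142,0.08,0,0,0,0,0,-0.142,0.08,0,0,0,0,0,-0.142,0.08,0,0,0,0,0,-0.142,0.08,0,0,0,0,0,0,0.08])

```text
time_s: 16.65
position: [0.6204, -0.2681, 0.1846]
ee_rot: [-3.139, -0.002, 1.672]
force: [-0.4, -0.1, -0.1]
finger_gap: 0.0804
grasp_force: 0.0
```

>>> move_arm(series=[0.043,-0.0142,0,0,0,0,0.08,0.043,-0.0142,0,0,0,0,0.08,0.043,-0.0142,0,0,0,0,0.08,0.043,-0.0142,0,0,0,0,0.08,0.043,-0.0142,0,0,0,0,0.08,0.043,-0.0142,0,0,0,0,0.08,0.043,-0.0142,0,0,0,0,0.08,0.043,-0.0142,0,0,0,0,0.08,0.043,-0.0142,0,0,0,0,0.08,0.043,-0.0142,0,0,0,0,0.08,0,0,0,0,0,0,0.08,0,0,0,0,0,0,0.08,0,0,0,0,0,0,0.08])

```text
time_s: 17.95
position: [0.4364, 0.144, 0.1861]
ee_rot: [-3.141, 0.0, 1.671]
force: [0.1, 0.3, 0.2]
finger_gap: 0.0799
grasp_force: 0.0
```

```bash
python3 -c "
from h import *
to(.4386,.1428,.012,1.673)
cv2.imwrite('pics/w8.png',ctrl.get_image('wrist')[:,:,::-1])"
```

```text
t 17.9 pos [0.4364 0.144  0.1861] rot [-3.141  0.     1.671] q16 [ 0.07 -0.03] | tx -0.0014 ty 0.0020 tz 0.1741 rz -0.0025 gap 0.0799
```

View pics/w8.png

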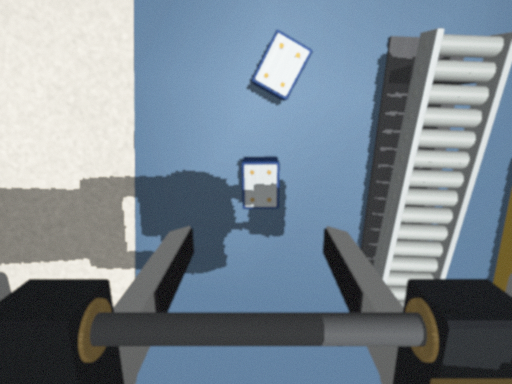

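The wrist picture shows module C's dots at (252,172), (270,172), (271,200) and (253,200), square to the tool. Module B's dots are at (282,45), (301,55), (286,85) and (266,75).

```bash
python3 -c "
from h import *
m=ctrl.camera_model('wrist')
for q in ([(252,172),(270,172),(271,200),(253,200)],[(282,45),(301,55),(286,85),(266,75)]):
  P=np.array([pix(m,*x,.04) for x in q]);d=P[0]+P[1]-P[2]-P[3];a=P.mean(0);print(a,np.arctan2(d[1],d[0]));to(a[0],a[1],.012,np.arctan2(d[1],d[0]))"
```

```text
[0.44093557 0.14490044 0.04      ] 1.7083291037088204
t 18.0 pos [0.4366 0.1437 0.1862] rot [-3.141  0.     1.67 ] q16 [ 0.07 -0.03] | tx 0.0008 ty 0.0044 tz 0.1742 rz -0.0383 gap 0.0799
[0.44988754 0.2662838  0.04      ] 1.180616162211961
t 18.0 pos [0.4366 0.1437 0.1862] rot [-3.141  0.     1.67 ] q16 [ 0.07 -0.03] | tx 0.1207 ty 0.0254 tz 0.1742 rz 0.4894 gap 0.0799
```

>>> move_arm(series=[0,0.0035,0.03,0,0,-0.015,0.08,0,0,0.04,0,0,0,0.08,0,0,0.04,0,0,0,0.08,0,0,0.03,0,0,0,0.08,0,0,0.02,0,0,0,0.08,0,0,0.012,0,0,0,0.08,0,0,0,0,0,0,0.08,0,0,0,0,0,0,0,0,0,0,0,0,0,0,0,0,0,0,0,0,0,0,0,0,0,0,0,0,0,0,0,0,0,0,0,0,0,0,0,0,0,0,0])

```text
invalid input
```

>>> move_arm(series=[0,0,-0.02,0,0,0,0,0,0,-0.03,0,0,0,0,0,0,-0.04,0,0,0,0,0,0,-0.04,0,0,0,0,0,0,-0.04,0,0,0,0,0,0,0,0,0,0,0,0,0,0,0,0,0,0])

```text
time_s: 18.7
position: [0.437, 0.1437, 0.357]
ee_rot: [3.14, 0.0, 1.67]
force: [-0.5, 0.3, -0.5]
finger_gap: 0.0274
grasp_force: 0.0
```

```bash
python3 -c "
from h import *
to(.6015,.26,.18,1.632)"
```

```text
t 18.7 pos [0.437  0.1437 0.357 ] rot [3.14 0.   1.67] q16 [ 0.07 -0.03] | tx 0.0994 ty 0.1752 tz 0.1770 rz 0.0381 gap 0.0274
```

>>> move_arm(series=[0,0,0.03,0,0,0,0.08,0,0,0.04,0,0,0,0.08,0,0,0.04,0,0,0,0.08,0,0,0.04,0,0,0,0.08,0,0,0.02,0,0,0,0.08,0,0,0,0,0,0,0.08])

```text
time_s: 19.3
position: [0.4325, 0.1438, 0.1809]
ee_rot: [-3.131, -0.0, 1.671]
force: [-0.3, -1.0, 0.2]
finger_gap: 0.0719
grasp_force: 0.0
```

>>> move_arm(series=[0,0.0035,0.03,0,0,-0.015,0.08,0,0,0.04,0,0,0,0.08,0,0,0.04,0,0,0,0.08,0,0,0.03,0,0,0,0.08,0,0,0.02,0,0,0,0.08,0,0,0.013,0,0,0,0.08,0,0,0,0,0,0,0.08,0,0,0,0,0,0,0.08])

```text
time_s: 20.1
position: [0.4406, 0.145, 0.0144]
ee_rot: [3.14, 0.0, 1.687]
force: [-0.2, 1.1, -0.2]
finger_gap: 0.0799
grasp_force: 0.0
```

>>> move_arm(series=[0,0,0,0,0,0,0,0,0,0,0,0,0,0,0,0,0,0,0,0,0,0,0,0,0,0,0,0,0,0,0,0,0,0,0,0,0,0,0,0,0,0])

```text
time_s: 20.7
position: [0.4397, 0.1451, 0.0136]
ee_rot: [-3.142, 0.0, 1.688]
force: [0.2, 0.9, 2.2]
finger_gap: 0.0395
grasp_force: 30.0
```

>>> move_arm(series=[0,0,-0.02,0,0,0,0,0,0,-0.035,0,0,0,0,0,0,-0.04,0,0,0,0,0,0,-0.04,0,0,0,0,0,0,-0.03,0,0,0,0,0.019,0.035,0,0,0,0.055,0,0.019,0.035,0,0,0,0,0,0.019,0.035,0,0,0,0,0,0.019,0.035,0,0,0,0,0,0.01,0.0345,0,0,0,0,0,0,0,0,0,0,0,0,0,0,0,0,0,0,0,0,0,0,0,0,0,0])

```text
time_s: 22.0
position: [0.6063, 0.2432, 0.178]
ee_rot: [-3.14, 0.0, 1.633]
force: [-0.3, 0.6, -1.2]
finger_gap: 0.0399
grasp_force: 30.0
```

```bash
python3 -c "
from h import *
to(.6015,.26,.089,1.632)
cv2.imwrite('pics/w9.png',ctrl.get_image('wrist')[:,:,::-1])"
```

```text
t 22.0 pos [0.6063 0.2432 0.178 ] rot [-3.14   0.     1.633] q16 [0.21 0.15] | tx 0.0170 ty -0.0037 tz 0.0890 rz 0.0007 gap 0.0399
```

View pics/w9.png

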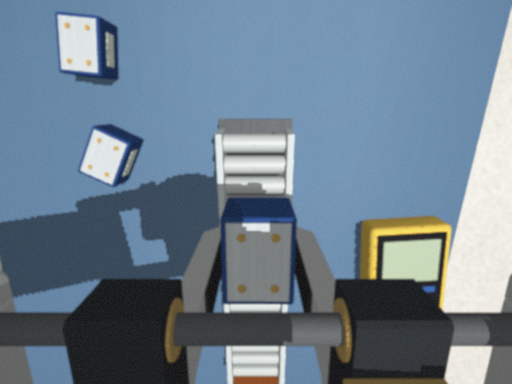

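The wrist picture shows the held module square to the lane. Its top front corners are at (222,220) and (296,220), its bottom front corners at (229,199) and (293,199). The rails' outer edges at the upper end are at (215,137) and (294,137).

```bash
python3 -c "
from h import *
s=ctrl.sense();m=ctrl.camera_model('wrist');p=s['position'];w=s['ee_rot'][2]
def tf(u,v,z):
  P=pix(m,u,v,z); d=P-p; return np.array([np.cos(w)*d[0]+np.sin(w)*d[1],np.sin(w)*d[0]-np.cos(w)*d[1]]).round(4)
zt=p[2]-.0136+.04
print(tf(222,220,zt),tf(296,220,zt),tf(229,199,zt-.04),tf(293,199,zt-.04))
for v in(137,180): print(tf(214.5,v,.087),tf(294,v,.087))
for v in (121,191):print('roller', tf(254,v,.079))
"
```

```text
[ 0.0252 -0.0179] [0.0252 0.0202] [ 0.0249 -0.0179] [0.0249 0.023 ]
[ 0.0572 -0.0364] [0.0573 0.0311]
[ 0.0198 -0.0377] [0.0199 0.0323]
roller [ 0.0702 -0.0029]
roller [ 0.0078 -0.0031]
```

>>> move_arm(series=[0.014,-0.004,0,0,0,0,0,0,0,0.03,0,0,0,0,0,0,0.03,0,0,0,0,0,0,0,0,0.105,0,0,0,0,0.015,0,0,0,0,0,0,0.009,0,0,0,0,0,0,0,0,0,0,0,0,0,0,0,0,0,0])

```text
time_s: 22.85
position: [0.6022, 0.2605, 0.0948]
ee_rot: [3.141, -0.104, 1.634]
force: [-0.1, 0.5, -0.9]
finger_gap: 0.0395
grasp_force: 30.0
```

```bash
python3 -c "
from h import *
to(.6015,.26,.091,1.632);print(ctrl.sense()['force'])
i=ctrl.get_image('scene');crop(i,'pics/s1.png',250,70,160,120,5)"
```

```text
t 22.9 pos [0.6022 0.2605 0.0948] rot [ 3.141 -0.104  1.634] q16 [0.19 0.08] | tx -0.0005 ty -0.0007 tz 0.0038 rz 0.0017 gap 0.0395
[-0.14836014  0.51926093 -0.93399025]
```

View pics/s1.png

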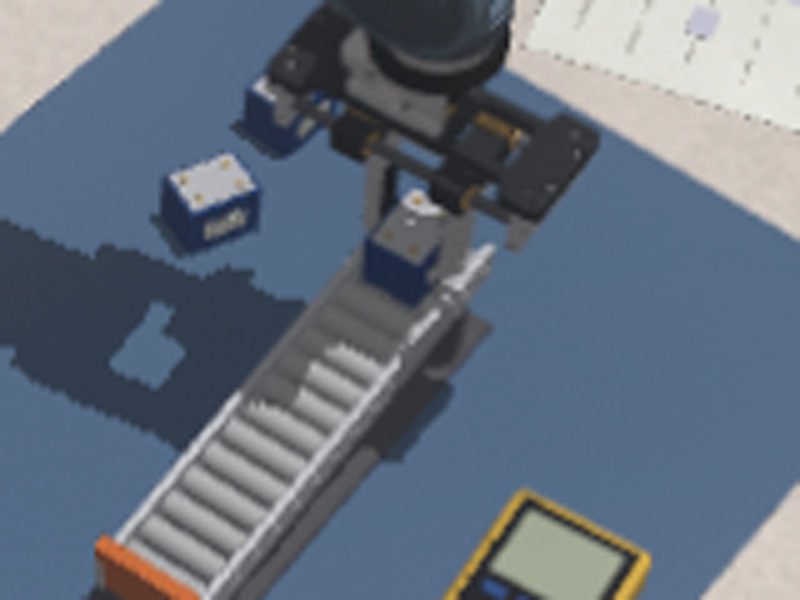

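The scene crop shows the module over the upper rollers between the rails, tilted with the lane. I lower the last few mm and release.

>>> move_arm(series=[0,0,0.003,0,0,0,0,0,0,0.001,0,0,0,0,0,0,0,0,0,0,0])

```text
time_s: 23.2
position: [0.6022, 0.2603, 0.0905]
ee_rot: [-3.142, -0.105, 1.633]
force: [0.0, -1.5, -1.5]
finger_gap: 0.0398
grasp_force: 30.0
```

>>> move_arm(series=[0,0,0,0,0,0,0.07,0,0,0,0,0,0,0.07,0,0,0,0,0,0,0.07,0,0,0,0,0,0,0.07,0,0,-0.02,0,0,0,0.07,0,0,-0.03,0,0,0,0.07,0,0,-0.03,0,0,0,0.07,0,0,-0.02,0,-0.105,0,0.08,0,0,0,0,0,0,0.08])

```text
time_s: 24.1
position: [0.6049, 0.2516, 0.1945]
ee_rot: [3.134, -0.001, 1.635]
force: [-0.4, -0.7, 0.3]
finger_gap: 0.0794
grasp_force: 0.0
```

```bash
python3 -c "
from h import *
to(.448,.2645,.18,1.19)"
```

```text
t 24.1 pos [0.6049 0.2516 0.1945] rot [ 3.134e+00 -1.000e-03  1.635e+00] q16 [0.22 0.16] | tx 0.0229 ty -0.1558 tz 0.0145 rz 0.4449 gap 0.0794
```

>>> move_arm(series=[0.0057,-0.039,0,0,0,0,0.08,0.0057,-0.039,0,0,0,0,0.08,0.0057,-0.039,0,0,0,0,0.08,0.0057,-0.039,0,0,0,0,0.08,0,0,0,0,0,0.148,0.08,0,0,0,0,0,0.148,0.08,0,0,0,0,0,0.148,0.08,0,0,0,0,0,0,0.08,0,0,0,0,0,0,0.08])

```text
time_s: 25.0
position: [0.4453, 0.2627, 0.1889]
ee_rot: [-3.14, 0.0, 1.192]
force: [-0.1, 0.2, -0.0]
finger_gap: 0.0803
grasp_force: 0.0
```

```bash
cat >> h.py <<'E'
def tops(cam,z,amin,amax,vmax=400):
    "low-saturation blobs: pixel, area, rect sides, world xy at z, long-axis angle"
    i=ctrl.get_image(cam); m=ctrl.camera_model(cam); h=cv2.cvtColor(i,cv2.COLOR_RGB2HSV)
    k=((h[...,1]<50)&(h[...,2]>70)).astype(np.uint8); k[vmax:]=0
    for c in cv2.findContours(k,cv2.RETR_EXTERNAL,cv2.CHAIN_APPROX_NONE)[0]:
        if amin<cv2.contourArea(c)<amax:
            r=cv2.minAreaRect(c); P=np.array([pix(m,*q,z)[:2] for q in cv2.boxPoints(r)])
            e=[P[1]-P[0],P[2]-P[1]]; d=max(e,key=np.linalg.norm); l=sorted(np.linalg.norm(x)*1e3 for x in e)
            print(cam,np.round(r[0],1),cv2.contourArea(c),"mm",np.round(l,0),"xy",P.mean(0).round(4),"ang %.3f"%(np.arctan2(d[1],d[0])%np.pi))
E
python3 -c "
from h import *
to(.448,.2645,.012,1.19)
tops('top',.04,60,400); tops('wrist',.04,500,4000)"
```

```text
t 25.0 pos [0.4453 0.2627 0.1889] rot [-3.14   0.     1.192] q16 [0.31 0.69] | tx 0.0027 ty 0.0019 tz 0.1769 rz 0.0018 gap 0.0803
top [158.2 239.3] 134.0 mm [34. 47.] xy [0.4468 0.2634] ang 1.185
top [279. 137.] 230.0 mm [52. 59.] xy [ 0.7872 -0.1143] ang 0.022
top [193.8 137. ] 375.0 mm [73. 74.] xy [0.7811 0.1632] ang 0.147
wrist [173.5 363.5] 3678.0 mm [ 61. 136.] xy [0.2584 0.086 ] ang 2.763
wrist [476.4 273.1] 844.0 mm [43. 49.] xy [0.6426 0.0717] ang 1.568
wrist [356.7 274.9] 2167.5 mm [ 40. 145.] xy [0.5132 0.1182] ang 1.849
wrist [259.  182.5] 1316.0 mm [34. 47.] xy [0.4474 0.2659] ang 1.206
wrist [205.7  92.8] 1626.0 mm [34. 46.] xy [0.4321 0.3706] ang 1.551
```

>>> move_arm(series=[0.0027,0.0013,0.03,0,0,0,0.08,0,0,0.04,0,0,0,0.08,0,0,0.04,0,0,0,0.08,0,0,0.03,0,0,0,0.08,0,0,0.02,0,0,0,0.08,0,0,0.015,0,0,0,0.08,0,0,0,0,0,0,0.08,0,0,0,0,0,0,0.08])

```text
time_s: 25.9
position: [0.4486, 0.265, 0.0156]
ee_rot: [3.141, -0.001, 1.189]
force: [0.2, 0.2, 0.9]
finger_gap: 0.0802
grasp_force: 0.0
```

>>> move_arm(series=[0,0,0,0,0,0,0,0,0,0,0,0,0,0,0,0,0,0,0,0,0,0,0,0,0,0,0,0,0,0,0,0,0,0,0,0,0,0,0,0,0,0])

```text
time_s: 26.5
position: [0.448, 0.2649, 0.0152]
ee_rot: [-3.142, -0.0, 1.189]
force: [-0.1, 0.4, 1.5]
finger_gap: 0.0398
grasp_force: 30.0
```

```bash
python3 -c "
from h import *
to(.6022,.2603,.0906,1.633)"
```

```text
t 26.5 pos [0.448  0.2649 0.0152] rot [-3.142 -0.     1.189] q16 [0.32 0.7 ] | tx 0.0532 ty 0.1448 tz -0.0754 rz -0.4442 gap 0.0398
```

>>> move_arm(series=[0,0,-0.02,0,0,0,0,0,0,-0.035,0,0,0,0,0,0,-0.04,0,0,0,0,0,0,-0.035,0,0,0,0,0,0,-0.02,0,0,0,0,0.0133,0.0362,0,0,0,0,0,0.0133,0.0362,0,0,0,0,0,0.0133,0.0362,0,0,0,0,0,0.0133,0.0362,0,0,0,0,0,0,0,0,0,0,-0.148,0,0,0,0,0,0,-0.148,0,0,0,0,0,0,-0.148,0,0,0,0,0,0,0,0,0,0,0,0,0,0,0])

```text
time_s: 27.9
position: [0.6018, 0.2602, 0.1645]
ee_rot: [-3.141, 0.0, 1.63]
force: [-0.3, 0.4, -1.3]
finger_gap: 0.0401
grasp_force: 30.0
```

```bash
python3 -c "
from h import *
to(.6022,.2603,.092,1.633);print(ctrl.sense()['grasp_force'])"
```

```text
t 27.9 pos [0.6018 0.2602 0.1645] rot [-3.141  0.     1.63 ] q16 [0.24 0.18] | tx 0.0001 ty 0.0004 tz 0.0725 rz -0.0033 gap 0.0401
29.99405086040497
```

>>> move_arm(series=[-0.003,0,0.025,0,0,0,0,0,0,0.02,0,0,0,0,0,0,0,0,0.105,0,0,0,0,0.012,0,0,0,0,0,0,0.01,0,0,0,0,0,0,0.004,0,0,0,0,0,0,0,0,0,0,0,0,0,0,0,0,0,0])

```text
time_s: 28.7
position: [0.6023, 0.2605, 0.0944]
ee_rot: [3.141, -0.105, 1.633]
force: [-0.1, 0.6, -1.5]
finger_gap: 0.0395
grasp_force: 30.0
```

```bash
python3 -c "
from h import *
to(.6022,.2603,.092,1.633);print(ctrl.sense()['force'])"
```

```text
t 28.7 pos [0.6023 0.2605 0.0944] rot [ 3.141 -0.105  1.633] q16 [0.19 0.08] | tx -0.0002 ty -0.0001 tz 0.0024 rz 0.0004 gap 0.0395
[-0.10118671  0.62145379 -1.5231466 ]
```

>>> move_arm(series=[0,0,0.0025,0,0,0,0,0,0,0,0,0,0,0,0,0,0,0,0,0,0.07,0,0,0,0,0,0,0.07,0,0,0,0,0,0,0.07,0,0,0,0,0,0,0.07,0,0,-0.02,0,0,0,0.07,0,0,-0.03,0,0,0,0.07,0,0,-0.03,0,0,0,0.07,0,0,-0.02,0,-0.105,0,0.08,0,0,0,0,0,0,0.08])

```text
time_s: 29.8
position: [0.6048, 0.2517, 0.1956]
ee_rot: [3.134, -0.001, 1.635]
force: [0.9, 0.2, 0.8]
finger_gap: 0.0792
grasp_force: 0.0
```

```bash
python3 -c "
from h import *
to(.4312,.368,.18,1.555)"
```

```text
t 29.8 pos [0.6048 0.2517 0.1956] rot [ 3.134e+00 -1.000e-03  1.635e+00] q16 [0.22 0.16] | tx 0.1272 ty -0.1658 tz 0.0156 rz 0.0799 gap 0.0792
```

>>> move_arm(series=[0.0254,-0.0332,0,0,0,0,0.08,0.0254,-0.0332,0,0,0,0,0.08,0.0254,-0.0332,0,0,0,0,0.08,0.0254,-0.0332,0,0,0,0,0.08,0.0254,-0.0332,0,0,0,0,0.08,0,0,0,0,0,0.08,0.08,0,0,0,0,0,0,0.08,0,0,0,0,0,0,0.08])

```text
time_s: 30.6
position: [0.4291, 0.3658, 0.1901]
ee_rot: [-3.14, -0.0, 1.554]
force: [0.6, -0.3, 0.4]
finger_gap: 0.0801
grasp_force: 0.0
```

```bash
python3 -c "
from h import *
to(.4312,.368,.014,1.555)
tops('top',.04,60,400); tops('top',.09,60,400); tops('wrist',.04,700,2200)"
```

```text
t 30.6 pos [0.4291 0.3658 0.1901] rot [-3.14  -0.     1.554] q16 [0.5  0.52] | tx 0.0022 ty 0.0020 tz 0.1761 rz -0.001 gap 0.0801
top [ 52. 278.] 205.5 mm [43. 60.] xy [0.317  0.5928] ang 2.065
top [125. 243.] 123.0 mm [32. 45.] xy [0.4322 0.369 ] ang 1.596
top [ 83.5 235.5] 66.0 mm [29. 29.] xy [0.4527 0.503 ] ang 1.595
top [234. 186.] 131.0 mm [32. 45.] xy [0.6237 0.0268] ang 1.595
top [279. 137.] 230.0 mm [52. 59.] xy [ 0.7872 -0.1143] ang 0.022
top [193.3 137.1] 369.5 mm [69. 74.] xy [0.7809 0.1648] ang 0.147
top [ 52.1 277.7] 203.5 mm [42. 55.] xy [0.3252 0.564 ] ang 2.018
top [125. 243.] 124.0 mm [30. 43.] xy [0.4349 0.3498] ang 1.596
top [ 83.5 236. ] 63.5 mm [24. 28.] xy [0.453  0.4782] ang 1.595
top [234. 186.] 131.0 mm [31. 43.] xy [0.6185 0.0216] ang 1.595
top [279. 137.] 229.0 mm [50. 57.] xy [ 0.7752 -0.1137] ang 0.022
top [193.3 137.1] 369.5 mm [67. 71.] xy [0.7692 0.154 ] ang 0.147
wrist [143.  364.3] 1618.5 mm [59. 62.] xy [0.2785 0.1325] ang 1.515
wrist [395.5 230.5] 1088.0 mm [35. 72.] xy [0.5838 0.3112] ang 3.124
wrist [260. 181.] 1291.0 mm [34. 46.] xy [0.4324 0.3707] ang 1.568
```

>>> move_arm(series=[0.003,0.003,0.03,0,0,-0.01,0.08,0,0,0.04,0,0,0,0.08,0,0,0.04,0,0,0,0.08,0,0,0.03,0,0,0,0.08,0,0,0.02,0,0,0,0.08,0,0,0.016,0,0,0,0.08,0,0,0,0,0,0,0.08,0,0,0,0,0,0,0.08])

```text
time_s: 31.55
position: [0.433, 0.3693, 0.0157]
ee_rot: [3.141, -0.001, 1.563]
force: [0.7, -0.4, 0.3]
finger_gap: 0.08
grasp_force: 0.0
```

>>> move_arm(series=[0,0,0,0,0,0,0,0,0,0,0,0,0,0,0,0,0,0,0,0,0,0,0,0,0,0,0,0,0,0,0,0,0,0,0,0,0,0,0,0,0,0])

```text
time_s: 32.15
position: [0.4323, 0.3692, 0.0153]
ee_rot: [-3.142, -0.0, 1.563]
force: [-1.5, -0.4, 1.8]
finger_gap: 0.0404
grasp_force: 29.9
```

```bash
python3 -c "
from h import *
to(.6022,.2603,.0906,1.633)"
```

```text
t 32.1 pos [0.4323 0.3692 0.0153] rot [-3.142 -0.     1.563] q16 [0.51 0.52] | tx -0.1076 ty 0.1708 tz -0.0753 rz -0.0701 gap 0.0404
```

>>> move_arm(series=[0,0,-0.02,0,0,0,0,0,0,-0.035,0,0,0,0,0,0,-0.04,0,0,0,0,0,0,-0.035,0,0,0,0,0,0,-0.02,0,0,0,0,-0.0215,0.0342,0,0,0,0,0,-0.0215,0.0342,0,0,0,0,0,-0.0215,0.0342,0,0,0,0,0,-0.0215,0.0342,0,0,0,0,0,-0.0215,0.0342,0,0,0,0,0,0,0,0,0,0,-0.07,0,0,0,0,0,0,0,0,0,0,0,0,0,0,0])

```text
time_s: 33.45
position: [0.6018, 0.2605, 0.1645]
ee_rot: [-3.14, 0.0, 1.632]
force: [-0.5, -0.4, -2.3]
finger_gap: 0.04
grasp_force: 29.9
```

```bash
python3 -c "
from h import *
to(.6022,.2603,.092,1.633);print(ctrl.sense()['grasp_force'])"
```

```text
t 33.5 pos [0.6018 0.2605 0.1645] rot [-3.14   0.     1.632] q16 [0.24 0.17] | tx -0.0002 ty 0.0004 tz 0.0725 rz -0.0012 gap 0.04
29.905343055725098
```

>>> move_arm(series=[-0.003,0,0.025,0,0,0,0,0,0,0.02,0,0,0,0,0,0,0,0,0.105,0,0,0,0,0.012,0,0,0,0,0,0,0.01,0,0,0,0,0,0,0.004,0,0,0,0,0,0,0,0,0,0,0,0,0,0,0,0,0,0])

```text
time_s: 34.25
position: [0.6025, 0.2607, 0.0945]
ee_rot: [3.141, -0.105, 1.634]
force: [1.1, 0.0, -2.2]
finger_gap: 0.0399
grasp_force: 29.9
```

>>> move_arm(series=[0,0,0.0025,0,0,0,0,0,0,0,0,0,0,0,0,0,0,0,0,0,0.07,0,0,0,0,0,0,0.07,0,0,0,0,0,0,0.07,0,0,0,0,0,0,0.07,0,0,-0.02,0,0,0,0.07,0,0,-0.03,0,0,0,0.07,0,0,-0.03,0,0,0,0.07,0,0,-0.02,0,-0.105,0,0.06,0,0,0,0,0,0,0.06])

```text
time_s: 35.35
position: [0.6052, 0.2517, 0.1957]
ee_rot: [3.134, -0.001, 1.635]
force: [-0.2, -0.8, 0.4]
finger_gap: 0.0603
grasp_force: 0.0
```

>>> move_arm(series=[-0.0438,-0.013,0,0,0,0,0.04,-0.0438,-0.013,0,0,0,0,0.04,-0.0438,-0.013,0,0,0,0,0.04,-0.0438,-0.013,0,0,0,0,0.04,-0.0438,-0.013,0,0,0,0,0.04,-0.0438,-0.013,0,0,0,0,0.04,-0.0438,-0.013,0,0,0,0,0.04,-0.0438,-0.013,0,0,0,0,0.04,-0.0438,-0.013,0,0,0,0,0.04,-0.0438,-0.013,0,0,0,0,0.04,-0.0438,-0.013,0,0,0,0,0.04,-0.0438,-0.013,0,0,0,0,0.04,0,0,0,0,0,0.106,0.04,0,0,0,0,0,0,0.04,0,0,0,0,0,0,0.04,0,0,0,0,0,0,0.04,0,0,0,0,0,0,0.04,0,0,0,0,0,0,0.04])

```text
time_s: 37.15
position: [0.4803, -0.2837, 0.1912]
ee_rot: [3.141, -0.0, 1.528]
force: [0.0, 0.1, -0.7]
finger_gap: 0.0399
grasp_force: 0.0
```

Run:
```python
from h import *
to(.4835,-.2835,.071,1.529)
m=ctrl.camera_model('top');i=ctrl.get_image('top');h=cv2.cvtColor(i,cv2.COLOR_RGB2HSV)
# profile along the lane at module-top height (40 mm above rollers), and adapter stripes (yellow/green)
u=np.array([-.061,.998])
pr=''
for s in range(5,300,5):
    d=s/1e3; P=[.6175+u[0]*d,u[1]*d,.088+.1045*d]; c=proj(m,P).round().astype(int); q=h[c[1]-2:c[1]+3,c[0],:].mean(0); pr+=f"{s}:{int(q[1])}/{int(q[2])} "
print(pr)
tops('top',.04,60,900)
g=((abs(h[...,0].astype(int)-72)<14)&(h[...,1]>90)).astype(np.uint8)
for c in cv2.findContours(g,0,1)[0]:
    if cv2.contourArea(c)>15: r=cv2.minAreaRect(c);print('green',r,pix(m,*r[0],.075))
```

```text
t 37.1 pos [ 0.4803 -0.2837  0.1912] rot [ 3.141 -0.     1.528] q16 [-0.74 -0.69] | tx 0.0003 ty 0.0032 tz 0.1202 rz -0.0005 gap 0.0399
5:28/230 10:13/230 15:7/232 20:7/232 25:8/232 30:8/232 35:14/230 40:8/229 45:88/201 50:154/179 55:10/231 60:15/227 65:11/229 70:13/229 75:14/229 80:16/228 85:17/227 90:16/222 95:17/227 100:131/179 105:31/219 110:16/224 115:13/228 120:12/230 125:11/231 130:10/232 135:9/232 140:24/232 145:7/233 150:58/215 155:16/131 160:7/219 165:6/217 170:12/138 175:9/155 180:7/192 185:8/209 190:14/89 195:7/130 200:6/224 205:7/176 210:10/106 215:7/157 220:7/219 225:6/206 230:10/75 235:8/176 240:6/222 245:7/174 250:9/105 255:6/200 260:7/215 265:6/157 270:8/130 275:7/176 280:4/228 285:70/178 290:101/182 295:102/182 
top [217. 187.] 137.5 mm [32. 45.] xy [0.6191 0.0816] ang 1.595
top [200. 187.] 139.5 mm [32. 45.] xy [0.6178 0.1366] ang 1.595
top [234. 186.] 132.0 mm [32. 45.] xy [0.6237 0.0268] ang 1.595
top [279. 137.] 230.0 mm [52. 59.] xy [ 0.7872 -0.1143] ang 0.022
top [193.9 137. ] 371.0 mm [73. 74.] xy [0.7811 0.163 ] ang 0.147
green ((507.0, 352.0), (6.0, 8.0), 90.0) [ 0.15210418 -0.7928188   0.075     ]
green ((505.0, 258.5), (5.0, 10.0), 90.0) [ 0.42167824 -0.79668081  0.075     ]
green ((327.82318115234375, 188.40855407714844), (23.301054000854492, 17.22732162475586), 83.6598129272461) [ 0.61960487 -0.26927782  0.075     ]
green ((335.6781005859375, 107.38025665283203), (37.78353500366211, 66.12918853759766), 82.64761352539062) [ 0.87703943 -0.29020428  0.075     ]
```

All three modules are queued (tops at 24, 75 and 126 mm) and the adapter is still in its nest. Now I measure the tab directions precisely by colour.

```bash
cat > tabs.py <<'E'
from h import *
for cam in('top','wrist'):
    i=ctrl.get_image(cam);m=ctrl.camera_model(cam);h=cv2.cvtColor(i,cv2.COLOR_RGB2HSV).astype(int)
    H,S,V=h[...,0],h[...,1],h[...,2]
    c=proj(m,[.483,-.2845,.062]); yy,xx=np.mgrid[:384,:512]
    near=np.hypot(xx-c[0],yy-c[1])<np.hypot(*(proj(m,[.483+.068,-.2845,.062])-c))
    # disc: dark pixels
    W=lambda k,z:np.array([pix(m,x,y,z)[:2] for y,x in np.argwhere(k&near)])
    red=W(((H<8)|(H>172))&(S>130)&(V>60),.0635); gr=W((abs(H-70)<18)&(S>100),.0635)
    d=W((V<75)&(S<120),.063); dc=np.array(cv2.minEnclosingCircle(d.astype(np.float32))[0]) if len(d)>9 else 0
    for ax in (np.array([.483,-.284]),): 
        for n,k in(('red',red),('green',gr)):
            r=k.mean(0)-ax; print(cam,n,len(k),k.mean(0).round(4),"dir %.3f r %.4f"%(np.arctan2(r[1],r[0]),np.hypot(*r)))
    print('chord dir',np.arctan2(*(gr.mean(0)-red.mean(0))[::-1]),'disc',dc)
    if len(red) and len(gr):
        for n,k in(('red',red),('green',gr)):
            e=np.linalg.svd(k-k.mean(0))[2][0]; print(n,'axis',np.arctan2(e[1],e[0])%np.pi)
E
python3 tabs.py
```

```text
top red 26 [ 0.4842 -0.2318] dir 1.548 r 0.0522
top green 0 nan dir nan r nan
chord dir nan disc [ 0.48283836 -0.30713189]
wrist red 229 [ 0.4844 -0.2277] dir 1.546 r 0.0563
wrist green 203 [ 0.5285 -0.3085] dir -0.494 r 0.0517
chord dir -1.0709382000091394 disc [ 0.48186132 -0.30116245]
red axis 1.499998497335287
green axis 2.5483221412304875tabs.py:13: RuntimeWarning: Mean of empty slice.
  r=k.mean(0)-ax; print(cam,n,len(k),k.mean(0).round(4),"dir %.3f r %.4f"%(np.arctan2(r[1],r[0]),np.hypot(*r)))
  ret = ret.dtype.type(ret / rcount)
tabs.py:14: RuntimeWarning: Mean of empty slice.
  print('chord dir',np.arctan2(*(gr.mean(0)-red.mean(0))[::-1]),'disc',dc)
```

>>> move_arm(series=[0,0.003,0.03,0,0,0,0.04,0,0,0.03,0,0,0,0.04,0,0,0.03,0,0,0,0.04,0,0,0.02,0,0,0,0.04,0,0,0.009,0,0,0,0.04,0,0,0,0,0,0,0.04,0,0,0,0,0,0,0,0,0,0,0,0,0,0,0,0,0,0,0,0,0,0,0,0,0,0,0,0])

```text
time_s: 38.35
position: [0.4818, -0.285, 0.0734]
ee_rot: [-3.138, 0.001, 1.528]
force: [-7.8, -0.6, 7.3]
finger_gap: 0.0156
grasp_force: 30.0
```

```bash
python3 -c "
from h import *
to(.483,-.2835,.071,-.545);print(ctrl.sense()['force'],ctrl.sense()['grasp_force'])"
```

```text
t 38.4 pos [ 0.4818 -0.285   0.0734] rot [-3.138e+00  1.000e-03  1.528e+00] q16 [-0.74 -0.69] | tx 0.0015 ty 0.0011 tz 0.0024 rz 2.0729 gap 0.0156
[-7.80507138 -0.63502043  7.25472376] 30.000572204589844
```

>>> move_arm(series=[0,-0.001,0,0,0,0.138,0,0,0,0,0,0,0.138,0,0,0,0,0,0,0.138,0,0,0,0,0,0,0.138,0,0,0,0,0,0,0.138,0,0,0,0,0,0,0.138,0,0,0,0,0,0,0.138,0,0,0,0,0,0,0.138,0,0,0,0,0,0,0.138,0,0,0,0,0,0,0.138,0,0,0,0,0,0,0.138,0,0,0,0,0,0,0.138,0,0,0,0,0,0,0.138,0,0,0,0,0,0,0.138,0,0,0,0,0,0,0.141,0,0,0,0,0,0,0,0,0,0,0,0,0,0,0])

```text
time_s: 40.05
position: [0.4813, -0.2841, 0.0734]
ee_rot: [3.141, 0.002, -0.546]
force: [-5.5, 2.8, 6.6]
finger_gap: 0.0159
grasp_force: 30.0
```

>>> move_arm(series=[0,0,0,0,0,0,0.04,0,0,0,0,0,0,0.04,0,0,0,0,0,0,0.04,0,0,-0.02,0,0,0,0.04,0,0,-0.03,0,0,0,0.04,0,0,-0.03,0,0,0,0.04,0,0,-0.03,0,0,0,0.04,0,0,-0.02,0,0,0,0.04,0,0,0,0,0,0,0.04,0,0,0,0,0,0,0.04])

```text
time_s: 41.05
position: [0.4819, -0.2844, 0.2017]
ee_rot: [-3.142, 0.0, -0.546]
force: [0.2, -0.5, -0.1]
finger_gap: 0.0401
grasp_force: 0.0
```

```bash
python3 tabs.py 2>/dev/null
python3 - <<'E'
from h import *
s=ctrl.sense();print(s['position'],s['ee_rot'],s['time_s'])
i=ctrl.get_image('wrist');m=ctrl.camera_model('wrist');h=cv2.cvtColor(i,cv2.COLOR_RGB2HSV).astype(int)
c=proj(m,[.4825,-.2835,.08]);yy,xx=np.mgrid[:384,:512]
R=np.hypot(*(proj(m,[.4825+.038,-.2835,.063])-c))
k=(h[...,1]<60)&(h[...,2]>150)&(np.hypot(xx-c[0],yy-c[1])<R)
n,l,st,cc=cv2.connectedComponentsWithStats(k.astype(np.uint8))
for j in range(1,n):
    if st[j,4]>12:
        P=np.argwhere(l==j);e=np.linalg.svd(P-P.mean(0),full_matrices=False)[2][0];print(st[j],cc[j],e)
        # ends of the line on bar top (z~.102)
        a=P[np.argmin(P[:,0])];b=P[np.argmax(P[:,0])];print(a[::-1],b[::-1])
E
```

```text
top red 25 [ 0.484  -0.2316] dir 1.552 r 0.0524
top green 0 nan dir nan r nan
chord dir nan disc [ 0.48403531 -0.2847437 ]
wrist red 206 [ 0.4848 -0.2288] dir 1.537 r 0.0552
wrist green 208 [ 0.5289 -0.3097] dir -0.510 r 0.0526
chord dir -1.0719028127538501 disc [ 0.4625065 -0.2761361]
red axis 1.5551324721957112
green axis 2.616895768155654
[ 0.48121318 -0.28382964  0.20028727] [-3.14099809e+00  3.07916025e-03 -5.46275111e-01] 41.15
[256 149   6  10  49] [258.24489796 153.        ] [ 0.99977761 -0.02108842]
[256 149] [258 158]
[256 162   6  16  80] [258.25 169.45] [ 0.99982363 -0.01878063]
[257 162] [257 177]
[224 208   6   8  18] [226.88888889 211.27777778] [0.82041998 0.57176137]
[224 208] [229 215]
[255 227  12   3  31] [260.67741935 228.        ] [-0.0717026   0.99742606]
[257 227] [255 229]
```

Run:
```python
from h import *
i=ctrl.get_image('wrist');h=cv2.cvtColor(i,cv2.COLOR_RGB2HSV).astype(int)
k=(abs(h[...,0]-70)<18)&(h[...,1]>90);k[:,:225]=0;k[:,295:]=0;k[:100]=0
for v in range(118,152,2):
    x=np.where(k[v])[0]; d=np.where((h[v,235:285,1]<60)&(h[v,235:285,2]>150))[0]+235
    print(v,(x.min(),x.max(),x.mean().round(1)) if len(x) else '', (d.min(),d.max(),len(d)) if len(d) else '')
k2=(h[...,2]<75);
for v in (160,170,180,190): x=np.where(k2[v,200:320])[0]+200;print(v,x.min(),x.max(),(x.min()+x.max())/2)
```

```text
118  (np.int64(235), np.int64(284), 50)
120  (np.int64(235), np.int64(284), 50)
122  (np.int64(235), np.int64(284), 50)
124 (np.int64(252), np.int64(263), np.float64(257.5)) (np.int64(235), np.int64(284), 38)
126 (np.int64(252), np.int64(263), np.float64(257.5)) (np.int64(235), np.int64(284), 37)
128 (np.int64(252), np.int64(263), np.float64(257.5)) (np.int64(235), np.int64(284), 34)
130 (np.int64(252), np.int64(264), np.float64(258.0)) (np.int64(235), np.int64(284), 34)
132 (np.int64(252), np.int64(264), np.float64(258.0)) (np.int64(235), np.int64(284), 33)
134 (np.int64(252), np.int64(264), np.float64(258.0)) (np.int64(235), np.int64(284), 33)
136 (np.int64(252), np.int64(263), np.float64(257.5)) (np.int64(235), np.int64(284), 37)
138 (np.int64(252), np.int64(263), np.float64(257.5)) (np.int64(235), np.int64(284), 37)
140 (np.int64(254), np.int64(261), np.float64(257.5)) (np.int64(235), np.int64(284), 40)
142 (np.int64(256), np.int64(259), np.float64(257.5)) (np.int64(235), np.int64(284), 45)
144  (np.int64(235), np.int64(284), 48)
146  (np.int64(235), np.int64(284), 33)
148  (np.int64(235), np.int64(284), 24)
150  (np.int64(235), np.int64(284), 15)
160 250 287 268.5
170 225 295 260.0
180 221 298 259.5
190 221 298 259.5
```

The green tip's column is 257.5 and the mark's 258.2, so they are aligned. One last numeric check, then I hand in.

Run:
```python
from h import *
tops('top',.092,100,200)
i=ctrl.get_image('wrist');m=ctrl.camera_model('top');h=cv2.cvtColor(ctrl.get_image('top'),cv2.COLOR_RGB2HSV).astype(int)
g=((abs(h[...,0]-72)<14)&(h[...,1]>90)).astype(np.uint8)
for c in cv2.findContours(g,0,1)[0]:
    if cv2.contourArea(c)>15: r=cv2.minAreaRect(c);print('green',np.round(r[0],1),pix(m,*r[0],.075).round(4))
```

```text
top [339.7 250.1] 124.0 mm [30. 65.] xy [ 0.4315 -0.3048] ang 1.711
top [217. 187.] 137.5 mm [31. 43.] xy [0.6139 0.0739] ang 1.595
top [200. 187.] 139.5 mm [31. 43.] xy [0.6126 0.1265] ang 1.595
top [234. 186.] 132.0 mm [31. 43.] xy [0.6183 0.0214] ang 1.595
green [507. 352.] [ 0.1521 -0.7928  0.075 ]
green [505.  258.5] [ 0.4217 -0.7967  0.075 ]
green [327.8 188.4] [ 0.6196 -0.2692  0.075 ]
green [335.7 107.4] [ 0.877  -0.2902  0.075 ]
```

```bash
python3 -c "
from bench import ctrl
print(ctrl.sign_off())"
```

```text
the job is handed in; nothing more can be done
None
```

The job is handed in after about 41 s of robot time: I turned the selector to red first, seated the green adapter on its pegs, queued all three blue modules present against the orange stop, then turned the selector to green; sign-off returned no verdict, but my last camera checks showed everything in place.

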